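Pack the cupping caddy and hold it up level

ROBOT

A 6-joint arm with a two-finger parallel gripper is mounted at the origin on a cart in front of the work surface, level with it; the furniture and walls round the work are solid. World frame = base frame: x ahead of the robot, y to its left, z up, the work surface at z = 0. Lengths are in mm, angles in rad, forces in N, time in s.
With the tool pointing down it reaches from about 350 to 975 mm from the base axis. Payload 7.1 kg.
Tool frame: the origin (TCP) lies on the front face of the gripper's body, between the roots of the fingers; the fingertips stand 80 mm ahead of it and the grasp point (between the pads) lies 61 mm ahead of it (env.tips_ahead is the distance from the TCP to the fingertips, in mm); z points along the fingers, y is the line along which they close (so a half turn about z gives the same grasp; the last joint's range is limited). The gripper opens to 88 mm and grips with 3 to 60 N. Pads are 20 mm wide; open, the fingers measure 115 mm over their backs; the gripper's body (75 mm by 178 mm) begins 61 mm behind the grasp point.
Start: joints at [-1.166, 0.423, 1.63, -0, 1.089, -0.019], TCP at [257.032, -569.684, 302.675] pointing down, gripper open.
Joint ranges: [-3, 3], [-0.9, 2.11], [0.09, 2.58], [-1.31, 4.45], [0.11, 2.69], [-2.54, 2.54]. Speed limits (rad/s): [2.39, 2.39, 3.01, 3.14, 3.14, 3.14].

INTERFACE

Orientations are given as a unit quaternion [x, y, z, w].
In Python, from station import env, set_gripper, viewer, workorder gives the robot as it stands. Calls block until the motion is done:
- env.reach(position, orientation): joint-space move of the TCP to a pose.
- env.move_l(position, rot=None, rate=150, f_stop=None): straight line of the TCP; rot=None keeps the orientation; rate is the mean speed in mm/s. With f_stop (N) it stops when the force on the tool has changed by that much, and returns True; else False.
- env.move_joints(angles): joint-space move.
- set_gripper(opening): finger opening in mm; the grip force is fixed at half the most; returns when the fingers have stopped.
- env.hold(seconds).
- env.ik(position, orientation): joint angles nearest the present ones, or None.
- env.read_state(): the state.
- viewer.camera(name): name is "scene" or "top"; returns the picture (384x512x3 uint8, blue, green, red); there is no depth.
- viewer.camera_params(name): a dict with "fx", "fy", "cx", "cy" (pixels), "dist" ([k1, k2, p1, p2, k3] as OpenCV has them; the pictures are not rectified), "pose" (4x4, takes a point from camera to world coordinates). Camera axes: x right, y up, looking along -z (the intrinsics and any distortion apply to the point x, -y, -z); pixel columns grow to the right and rows downward; lengths in mm; the calibration is good to about 2 mm. A picture is of the moment at which its call begins. camera_params takes no time and is no camera call.
A pose or a line that the arm cannot do raises env.IKError and nothing moves.
- workorder.sign_off(): hands the job in; it is judged then, once.
The state is a dict: "time_s": time; "qpos": joint angles; "dq": joint speeds; "tau": joint torques, N m; "tool_pos": TCP position; "orientation": TCP orientation; "force": force on the tool from outside, world axes, zero at the start; "wrist_torque": the same for the moment, N m; "width": finger opening in mm; "grip_force": force on a finger pad.
Only numpy, scipy, OpenCV 4.12 (cv2) and the standard library are available. Lean on these libraries where they do the work, as an engineer would, in place of code of your own. Each camera call takes 0.05 s, during which the arm holds its last target. There are 200 camera calls.

TASK

Pack the wooden cupping caddy: lay both metal cupping spoons in its wide section and the marker pen in its narrow section. Then take the caddy by the wooden bar handle over its divider, lift it about 10 cm off the table keeping it level, and finish while still holding it there, steady and level, with nothing else carrying it. Leave the white bowl, the kitchen timer and the dark-lidded tin that stand just behind the work where they are.

Things in the scene. Friction and masses are not known exactly. Their poses are not given: they have to be found in the camera images.
- caddy: Open caddy of pale wood, 210 mm (x) by 276 mm (y), walls 32 mm high and 5 mm thick, floor 4 mm thick, loose on the table, about 450 g. A 6 mm divider along its x axis at y = 0 parts it into a wide section on its +y side (inside 200 mm long, y from 3 to 153 mm) and a narrow section on its -y side (inside 200 mm long, y from -113 to -3 mm). Empty, it balances roughly under the middle of the handle. Origin: on the underside, under the middle of the handle; z up.
- caddy_handle (a point): Middle of the caddy's darker wooden bar handle, 57 mm above the caddy's underside. The bar runs along the caddy's x axis above the divider: 150 mm long, 16 mm thick (y), 22 mm high (46 to 68 mm above the underside); two thin steel posts at x = -62 and +62 mm carry it. Axes as the caddy's.
- wide_section (a point): Centre of the floor of the wide section (150 mm wide), for the spoons; 78 mm to the +y side of the handle. Axes as the caddy's.
- narrow_section (a point): Centre of the floor of the narrow section (110 mm wide), for the marker; 58 mm to the -y side of the handle. Axes as the caddy's.
- spoon_a_center (a point): Bright metal cupping spoon, 160 mm long, 42 g, lying on the table, bowl 43 mm wide. The point is in the middle of its length, on the handle close behind the bowl, 8 mm above its underside; the handle is about 10 mm wide there and is the place to grasp. Its y axis runs along the spoon towards the bowl.
- spoon_b_center (a point): The other cupping spoon, of the same shape. Bright metal cupping spoon, 160 mm long, 42 g, lying on the table, bowl 43 mm wide. The point is in the middle of its length, on the handle close behind the bowl, 8 mm above its underside; the handle is about 10 mm wide there and is the place to grasp. Its y axis runs along the spoon towards the bowl.
- marker_center (a point): Marker pen, 135 mm long, 16 mm thick, 8 g, lying on the table with its long side along its y axis; the point is its centre, 8 mm above its underside. Grasp it across its middle. It can roll.
- spoon_a: The first spoon once more; this point lies on its underside, half-way along.
- spoon_b: The other spoon once more; this point lies on its underside, half-way along.
- marker: The marker once more; this point lies on its underside, half-way along.
- bowl: White cupping bowl, 91 mm across, 59 mm high, a bystander beyond the work. Origin: centre of its underside.
- timer: Round kitchen timer, 63 mm across, 38 mm high, a bystander. Origin: centre of its underside.
- tin: Round sample tin with a dark lid, 64 mm across, 58 mm high, a bystander. Origin: centre of its underside.

How it is judged:
By the outcome, as a careful person would: the job done as asked, in the order asked, and still so for the second after the job is handed in, while the arm keeps its last pose, push and grip.
It also fails if it takes over 72 s, if anything falls off the work surface, if the arm or the gripper's body presses on something with over 40 N, if the wrist force passes 120 N, or if a joint passes its speed limit or range.

## Working session

There is one attempt and no reset: what is moved stays moved. The work goes in short steps, each a Python script; the robot and the scene stay as the last script left them, time stands still between calls to the robot, and variables do not carry over. Pictures are saved under pics/ and viewed, at most 10 in all, crops included, and the job is handed in when it is done.

```bash
mkdir -p pics; ls
python3 - <<'E'
from station import env,viewer
import cv2
for n in("scene","top"):
    cv2.imwrite(f"pics/{n}0.png",viewer.camera(n)); p=viewer.camera_params(n); print(n,p)
s=env.read_state();print(s)
E
```

```text
pics
scene {'fx': 485.5303526981003, 'fy': 485.5303526981003, 'cx': 254.31791080583832, 'cy': 187.80818088299728, 'dist': array([-0.03314162,  0.        ,  0.        ,  0.        ,  0.        ]), 'pose': array([[-8.24054370e-01,  2.91684645e-01, -4.85648498e-01,
        -1.17906296e+02],
       [-5.66112258e-01, -4.56137220e-01,  6.86626352e-01,
         9.84855434e+02],
       [-2.12439926e-02,  8.40749014e-01,  5.41008122e-01,
         8.30364976e+02],
       [ 0.00000000e+00,  0.00000000e+00,  0.00000000e+00,
         1.00000000e+00]])}
top {'fx': 365.61440802958947, 'fy': 365.61440802958947, 'cx': 251.19914041300902, 'cy': 192.53408792829188, 'dist': array([0.03430789, 0.        , 0.        , 0.        , 0.        ]), 'pose': array([[ 2.02514422e-02,  9.87087224e-01, -1.58898366e-01,
         4.18389456e+02],
       [-9.99216356e-01,  2.53885215e-02,  3.03660324e-02,
         3.51578797e+01],
       [ 3.40081172e-02,  1.58158890e-01,  9.86827854e-01,
         1.03813547e+03],
       [ 0.00000000e+00,  0.00000000e+00,  0.00000000e+00,
         1.00000000e+00]])}
{'time_s': 0.1, 'qpos': array([-1.16602297e+00,  4.23728576e-01,  1.63060781e+00, -3.03737844e-05,
        1.08862152e+00, -1.89994153e-02]), 'dq': array([ 1.04490471e-03, -1.85656011e-03, -3.52465461e-04, -4.94397185e-04,
        2.94274799e-04, -1.56964335e-05]), 'tau': array([-8.93617944e-04, -5.45619535e+01, -2.74324250e+01,  6.44968660e-02,
        1.87881757e-02, -9.37972580e-07]), 'tool_pos': array([ 256.86312202, -569.34148286,  302.00401377]), 'orientation': array([ 9.77634228e-01,  2.10311318e-01, -1.44055181e-04, -6.67384729e-04]), 'force': array([-0.40473101,  0.43919232,  0.69170835]), 'wrist_torque': array([ 0.01200711,  0.02147733, -0.0071459 ]), 'grip_force': 0.0, 'width': 87.6556643525502}
```

View pics/top0.png

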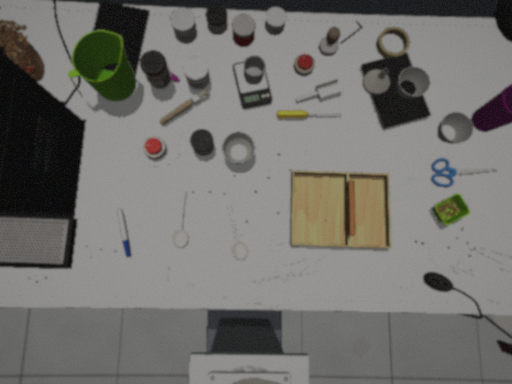

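View pics/scene0.png

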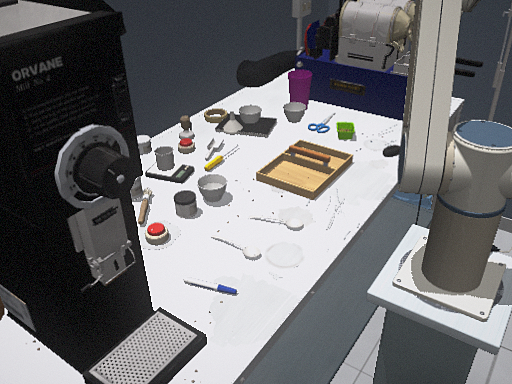

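The top view shows the caddy at about (291–390, 172–248), its handle bar at u≈351 and its wide section on the left (+y). The spoons have their bowls at (181,239) and (240,250), and the marker is at (125,232). The bowl, tin and timer are at (238,150), (203,143) and (154,148).

```bash
cat > h.py <<'E'
import numpy as np, cv2
from station import env,viewer,set_gripper,workorder
from scipy.spatial.transform import Rotation as R
def ray(n,uv,z):
    p=viewer.camera_params(n);K=np.array([[p['fx'],0,p['cx']],[0,p['fy'],p['cy']],[0,0,1]])
    q=cv2.undistortPoints(np.float32(uv).reshape(-1,1,2),K,p['dist'])[:,0]
    d=np.c_[q[:,0],-q[:,1],-np.ones(len(q))]@p['pose'][:3,:3].T; o=p['pose'][:3,3]
    return (o+d*((z-o[2])/d[:,2])[:,None])[:,:2]
def crop(im,x0,y0,x1,y1,s,f,g=True):
    c=im[y0:y1,x0:x1]
    if g: c=cv2.normalize(c,None,0,255,cv2.NORM_MINMAX)
    cv2.imwrite(f,cv2.resize(c,None,fx=s,fy=s,interpolation=cv2.INTER_CUBIC))
def big(m):
    c=max(cv2.findContours(m,cv2.RETR_EXTERNAL,cv2.CHAIN_APPROX_NONE)[0],key=cv2.contourArea);return c[:,0]
E
python3 - <<'E'
from h import *
t=cv2.imread('pics/top0.png');s=cv2.imread('pics/scene0.png')
crop(t,105,180,265,270,4.8,'pics/t1.png');crop(s,170,200,320,300,5,'pics/s1.png')
hsv=cv2.cvtColor(t,cv2.COLOR_BGR2HSV)
r=np.zeros(t.shape[:2],np.uint8);r[160:260,280:400]=1
wood=((hsv[...,1]>60)&(r>0)).astype(np.uint8)*255
c=big(cv2.morphologyEx(wood,cv2.MORPH_CLOSE,np.ones((5,5))))
for z in(0,32):
  b=cv2.minAreaRect(np.float32(ray('top',c,z)));print('caddy',z,b,cv2.boundingRect(c))
# bar: darker
b=((hsv[...,1]>60)&(hsv[...,2]<150)&(r>0)).astype(np.uint8)*255;b[:,:335]=0;b[:,370:]=0;b[:174]=0;b[245:]=0
c=big(b);print('bar',cv2.boundingRect(c),cv2.minAreaRect(np.float32(ray('top',c,68))))
m=((hsv[...,0]>95)&(hsv[...,0]<130)&(hsv[...,1]>90)).astype(np.uint8)*255;m[:200]=0;m[270:]=0;m[:,:105]=0;m[:,145:]=0
c=big(m);print('cap',cv2.boundingRect(c),cv2.minAreaRect(np.float32(ray('top',c,8))))
E
```

```text
caddy 0 ((544.9698486328125, -253.4827117919922), (283.6639404296875, 214.7130584716797), 89.70370483398438) (291, 171, 100, 77)
caddy 32 ((541.0680541992188, -244.58554077148438), (274.92010498046875, 208.0946044921875), 89.70368194580078) (291, 171, 100, 77)
bar (335, 174, 35, 71) ((538.338623046875, -267.2945556640625), (93.17819213867188, 193.20529174804688), 89.03082275390625)
cap (124, 241, 6, 15) ((421.4171142578125, 342.6811828613281), (40.1251335144043, 10.941408157348633), 11.365595817565918)
```

View pics/t1.png

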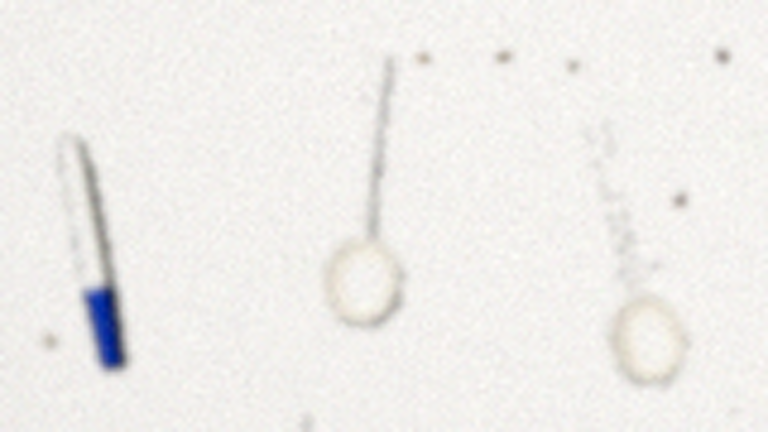

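View pics/s1.png

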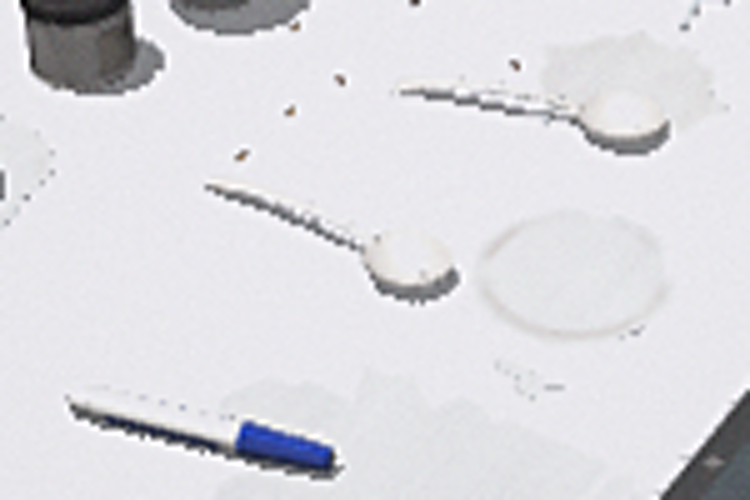

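The top crop shows the marker running from (72,138) to (112,366). Spoon A has its tip at (387,58) and its bowl at (363,282). Spoon B has its tip at (598,122), its neck at (632,285) and its bowl at (649,342). In the scene crop, spoon A goes from (208,185) to its neck at (362,240) and bowl at (410,258). Spoon B goes from (397,90) to its neck at (580,112) and bowl at (624,117).

Run:
```python
from h import *
np.set_printoptions(precision=1,suppress=True)
T=lambda P:np.float32([[105+(x+.5)/4.8-.5,180+(y+.5)/4.8-.5] for x,y in P])
S=lambda P:np.float32([[170+(x+.5)/5-.5,200+(y+.5)/5-.5] for x,y in P])
pts={'A':([(387,58),(370,240),(363,282),(362,326)],[(208,185),(362,240),(410,258),(455,270)]),
'B':([(598,122),(632,285),(649,342),(652,386)],[(397,90),(580,112),(624,117),(668,125)]),
'M':([(72,138),(112,366)],[(75,398),(333,460)])}
for k,(a,b) in pts.items():
  for z in(0,8,18): print(k,z,'top',ray('top',T(a),z).ravel(),'scene',ray('scene',S(b),z).ravel())
t=cv2.imread('pics/top0.png');hsv=cv2.cvtColor(t,cv2.COLOR_BGR2HSV)
crop(t,280,160,400,260,5,'pics/t2.png')
r=hsv[210,285:395];print(r.tolist())
```

```text
A 0 top [583.1 191.8 475.1 196.4 450.7 199.2 425.3 198.4] scene [587.1 198.7 488.9 190.6 459.1 188.8 433.9 183.9]
A 8 top [581.9 190.6 474.7 195.1 450.4 197.9 425.3 197.1] scene [580.4 206.3 483.  198.2 453.5 196.4 428.6 191.6]
A 18 top [580.3 189.1 474.1 193.6 450.1 196.3 425.2 195.6] scene [571.9 215.7 475.7 207.8 446.6 206.  421.9 201.2]
B 0 top [547.8  65.3 452.1  42.6 419.4  31.8 394.2  29.4] scene [550.4  70.3 450.7  31.1 427.4  21.7 402.7  14.7]
B 8 top [546.8  65.1 451.9  42.5 419.4  31.8 394.4  29.4] scene [544.   79.1 445.3  40.3 422.1  30.9 397.7  24. ]
B 18 top [545.6  64.8 451.5  42.4 419.4  31.8 394.6  29.5] scene [535.9  90.1 438.4  51.8 415.5  42.5 391.5  35.7]
M 0 top [531.  372.2 400.1 339.4] scene [536.8 365.9 405.5 330.2]
M 8 top [530.1 369.6 400.3 337. ] scene [530.5 371.9 400.5 336.5]
M 18 top [529.1 366.4 400.5 334.1] scene [522.6 379.3 394.2 344.4]
[[15, 7, 150], [15, 3, 148], [30, 7, 149], [30, 4, 145], [30, 6, 135], [15, 18, 115], [22, 59, 108], [22, 82, 130], [22, 86, 142], [19, 98, 148], [19, 105, 148], [19, 106, 147], [20, 104, 150], [21, 96, 149], [22, 9
[... 769 characters left out ...]
3], [13, 145, 118], [13, 144, 129], [12, 148, 133], [13, 137, 128], [16, 118, 128], [18, 105, 139], [20, 103, 144], [21, 99, 149], [21, 98, 151], [20, 100, 150], [20, 105, 148], [19, 104, 149], [19, 102, 148], [18, 101, 149], [19, 102, 147], [20, 104, 147], [21, 97, 150], [21, 102, 148], [20, 96, 149], [21, 102, 148], [19, 102, 147], [20, 101, 147], [19, 101, 147], [20, 103, 148], [19, 104, 149], [20, 103, 146], [20, 100, 150], [21, 100, 148], [21, 101, 147], [20, 95, 147], [20, 99, 150], [21, 103, 146], [21, 101, 146], [20, 97, 139], [20, 99, 119], [20, 95, 83], [18, 103, 62], [18, 96, 72], [18, 89, 106], [23, 64, 132], [22, 34, 143], [19, 14, 146], [23, 7, 151], [15, 3, 147], [45, 7, 150]]
```

View pics/t2.png

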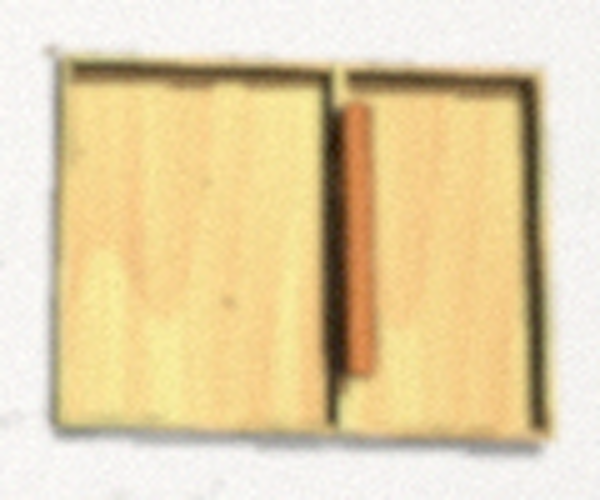

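The caddy crop shows rim corners at (62,57), (545,70), (552,435) and (55,427). The bar's axis runs from (358,102) to (362,378), with its shadow on the left. Next I'll compute the caddy pose and pick spoon A.

```bash
cat >> h.py <<'E'
def rot(a): # a = object axis yaw (deg); fingers close across it
    c,s=np.cos(np.radians(a)),np.sin(np.radians(a))
    return R.from_matrix(np.c_[[c,s,0],[s,-c,0],[0,0,-1]]).as_quat()
def pick(x,y,a,tz=2,opening=50):
    set_gripper(opening)
    env.reach([x,y,190],rot(a)); env.move_l([x,y,80+tz],rate=120)
    set_gripper(0); s=env.read_state(); print('grip',s['width'],s['grip_force'],s['tool_pos'])
    env.move_l([x,y,200],rate=150); s=env.read_state(); print('up',s['width'],s['grip_force'],s['force'],s['time_s'])
E
python3 - <<'E'
from h import *
C=lambda P:np.float32([[280+(x+.5)/5-.5,160+(y+.5)/5-.5] for x,y in P])
print('bar',ray('top',C([(358,102),(362,378)]),68),'rim',ray('top',C([(62,57),(545,70),(552,435),(55,427)]),32))
pick(505,196,0)
crop(viewer.camera('scene'),120,100,370,300,3,'pics/p1.png',False)
E
```

```text
bar [[ 616.15552779 -266.30972606]
 [ 466.73266132 -264.84761208]] rim [[ 644.9509525  -109.83126625]
 [ 644.77082033 -384.3374099 ]
 [ 439.97365656 -379.8233535 ]
 [ 437.98195614 -106.45243207]]
grip 7.47917436613552 30.002619436199893 [505.03837461 195.98837506  82.01570409]
up 7.378134647677291 29.99686669005314 [-0.14134075  0.00223216 -1.7760878 ] 6.4333
```

View pics/p1.png

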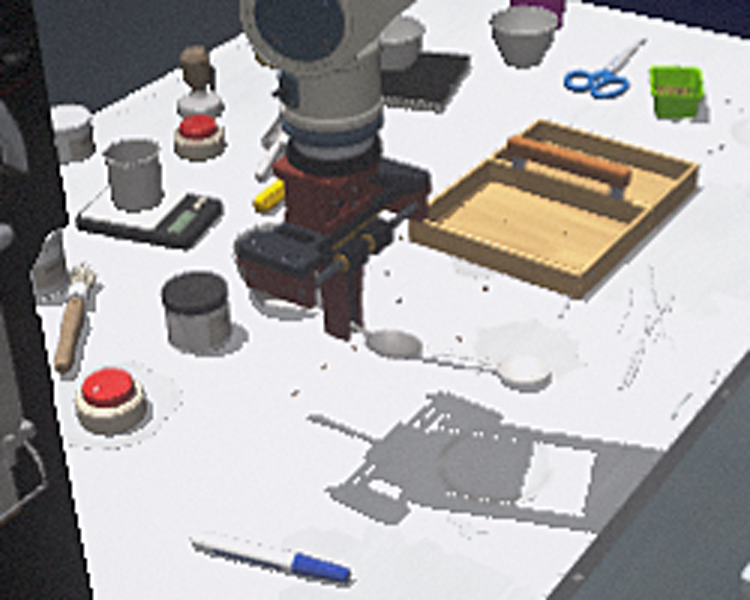

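Spoon A is held across the handle and hanging level. Placing it now at caddy y=+100, then picking spoon B and placing it at y=+45.

```bash
cat >> h.py <<'E'
H=np.array([541.5,-265.5]);YAW=-0.8
def place(cx,cy,z,opening=28):
    c,s=np.cos(np.radians(YAW)),np.sin(np.radians(YAW))
    x,y=H+[c*cx-s*cy,s*cx+c*cy]
    env.reach([x,y,200],rot(YAW)); hit=env.move_l([x,y,z],rate=100,f_stop=6)
    print('placed',hit,env.read_state()['tool_pos'])
    set_gripper(opening); env.move_l([x,y,200],rate=150); print(env.read_state()['time_s'])
E
python3 - <<'E'
from h import *
place(0,100,88)
pick(472,50,14.6)
place(0,45,88)
cv2.imwrite('pics/q_top.png',viewer.camera('top'))
im=viewer.camera('scene');crop(im,170,100,420,300,3,'pics/p2.png',False)
E
```

```text
placed False [ 543.29992611 -165.65471543   88.58739656]
10.5417
grip 7.009861243096016 29.97593619536019 [472.02826729  50.04581595  82.00837485]
up 7.365309550962806 29.96009666516329 [ 0.10468888  0.24535831 -0.06375104] 14.7333
placed False [ 542.5239714  -220.71005866   88.61479687]
18.5167
```

View pics/p2.png

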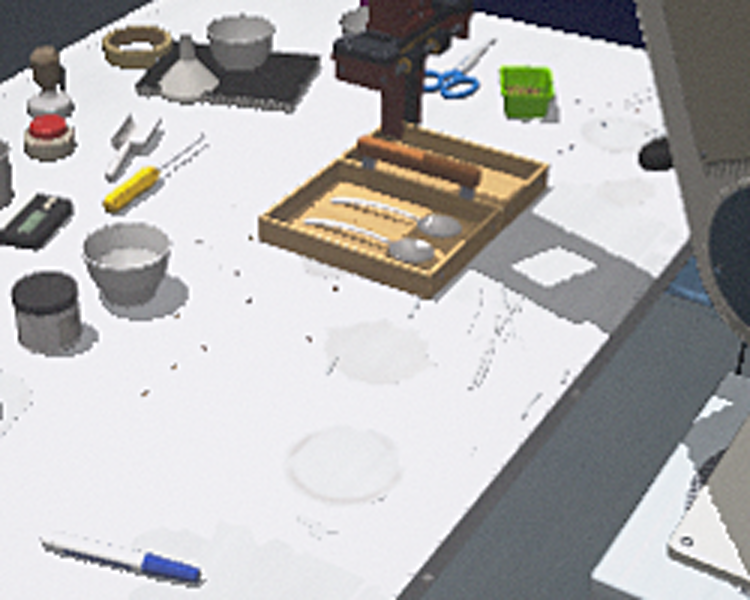

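Both spoons lie flat in the wide section. Now the marker.

Run:
```python
from h import *
pick(465.3,354,14.3)
place(0,-58,86.5,32)
env.move_l([541,-265,330],rate=200)
t=viewer.camera('top');s=viewer.camera('scene')
a=cv2.resize(t[150:270,270:420],None,fx=2.6,fy=2.6,interpolation=2);b=cv2.resize(s[120:240,230:380],None,fx=2.6,fy=2.6,interpolation=2)
cv2.imwrite('pics/p3.png',np.hstack([a,b]))
```

```text
grip 15.121921014714761 29.979321593964414 [465.34580496 354.072455    82.14218059]
up 14.914691951115294 29.982993230223656 [ 0.10861539 -0.09177195  0.29842989] 23.8917
placed True [ 540.17203409 -323.1636839    86.14613589]
28.8333
```

View pics/p3.png

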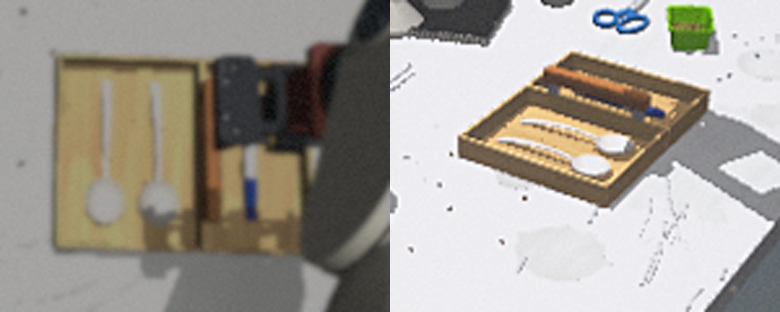

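Both spoons are in the wide section, the marker is in the narrow section, and the caddy hasn't moved. Next I'll grip the bar and do a small trial lift to read the moment.

Run:
```python
from h import *
set_gripper(50)
x,y=H+[-3,0]
env.reach([x,y,180],rot(YAW)); s0=env.read_state(); print(s0['force'],s0['wrist_torque'])
env.move_l([x,y,117],rate=100,f_stop=8)
set_gripper(0); s=env.read_state(); print(s['width'],s['grip_force'],s['tool_pos'])
env.move_l([x,y,132],rate=30); env.hold(.3); s=env.read_state()
print(s['width'],s['force']-s0['force'],s['wrist_torque']-s0['wrist_torque'],s['tool_pos'],s['time_s'])
t=viewer.camera('scene');crop(t,215,110,375,230,4.8,'pics/p4.png',False)
```

```text
[0.55792943 0.42435773 1.5306543 ] [-0.00558245  0.03717396 -0.04417368]
15.768203206435057 29.998866319656372 [ 538.63012285 -265.68876694  117.22160136]
15.688267965006622 [-0.98451652 -0.68623612 -8.17076132] [-0.06248269 -0.00817261  0.07332358] [ 538.41671466 -265.44338882  131.85183308] 33.3083
```

View pics/p4.png

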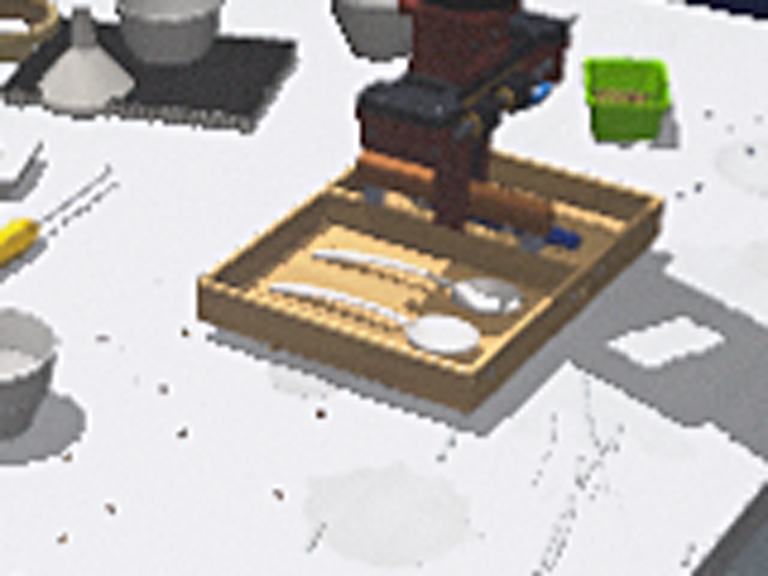

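The caddy is off the table with its contents in place, level as far as I can see, and the moment is tiny. Lifting to 100 mm.

Run:
```python
from h import *
p=env.read_state()['tool_pos']
env.move_l([538.5,-265.5,219],rate=50); env.hold(.6); s=env.read_state()
print(s['width'],s['grip_force'],s['force'],s['wrist_torque'],s['tool_pos'],s['orientation'],s['time_s'])
t=viewer.camera('scene');crop(t,215,90,375,210,4.8,'pics/p5.png',False)
```

```text
15.808161646907827 29.996204674243927 [ 0.46358703  0.51262614 -5.62937101] [-0.07227864  0.01362692 -0.01311403] [ 538.49192198 -265.50403251  219.0174041 ] [ 9.99975605e-01 -6.98489359e-03  3.61659800e-06  5.68562375e-06] 35.85
```

View pics/p5.png

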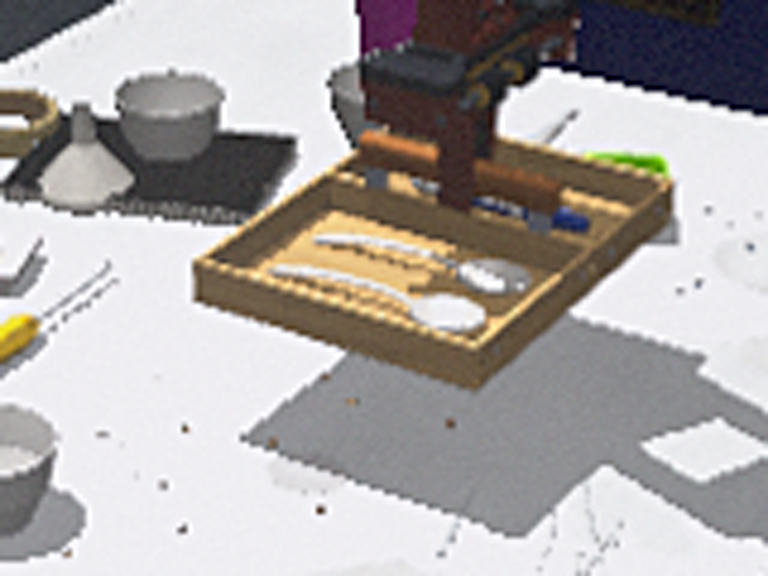

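The caddy hangs well clear of the table with its contents in place. Rim corners are at about (195,263), (476,355) and (673,183). A quick level check against those, then sign off.

Run:
```python
from h import *
P=np.float32([[215+(x+.5)/4.8-.5,90+(y+.5)/4.8-.5] for x,y in[(195,263),(476,355),(673,183)]])
e=np.array([[105,158],[-105,158],[-105,-118]])@R.from_euler('z',YAW,degrees=True).as_matrix()[:2,:2].T+H
print((ray('scene',P,134)-e).round(1))
d=np.abs(ray('scene',P,134)-e).max()
if d<9: print(workorder.sign_off())
```

```text
[[-4.   4.9]
 [-2.3  9.7]
 [ 1.1  8.5]]
```

The residuals are mostly one common offset from the scene camera's bias. The differences between corners are about 3 mm, so the caddy is level.

```bash
python3 -c "
from h import *
print(workorder.sign_off())"
```

```text
the job is handed in; nothing more can be done
None
```

The caddy is packed, with both spoons in the wide section and the marker in the narrow one; I handed it in at about 36 s, held by its handle about 10 cm up and level to within about 1–2° by camera.

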